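Turn the slide tray face down against the coved stop

ROBOT

A 6-joint arm with a two-finger parallel gripper is mounted at the origin on the work surface. World frame = base frame: x ahead of the robot, y to its left, z up, the work surface at z = 0. Lengths are in m, angles in rad, forces in N, time in s.
With the tool pointing down it reaches from about 0.3 to 0.75 m from the base axis. Payload 8.5 kg.
Tool frame: the origin (TCP) lies at the very end of the fingers, on their centre line; the grasp point (between the pads) lies 19 mm behind it; z points along the fingers, y is the direction in which the jaws open and shut (so a half turn about z gives the same grasp; the last joint's range is limited). The gripper opens to 85 mm and grips with 20 to 120 N. Pads are 22 mm wide; open, the fingers measure 114 mm over their backs; the gripper's body (76 mm by 85 mm) begins 54 mm behind the grasp point. The pads swing forward as they close: fully open they stand 13 mm farther back than shut.
Start: joints at [-1.439, 0.381, 1.297, -0, 1.464, -0.215], TCP at [0.187, -0.517, 0.231] pointing down, gripper open.
Joint ranges: [-3.11, 3.11], [-0.89, 2.33], [0.22, 2.48], [-1.42, 4.56], [0.17, 2.85], [-2.88, 2.88]. Speed limits (rad/s): [2.39, 2.39, 3.14, 3.14, 3.14, 3.14].

INTERFACE

Orientations are given as a unit quaternion [w, x, y, z].
In Python, from workcell import robot gives the robot as it stands.
- The arm moves only by the tool carry_out, never from a script. Its argument "steps" is a list of rows, each a list of 3 entries, a list of its own where there are three numbers: the shift along the tool's x, y, z each as a share of 10 cm, from -1 to 1, then the turn, a rotation vector about the tool's x, y, z each as a share of 90 degrees, from -1 to 1, then the closure, from -1 (fully open) to 1 (shut). In form: [[[dx, dy, dz], [rx, ry, rz], fingers], ...]. A call has 1 to 8 rows; each row is the pose to reach, as a shift and turn from the pose commanded when the call began, along the tool's axes at that moment; what a row does not reach only later rows make up. A row lasts 1/8 s, in which the tool goes at most 62.5 mm and 10.7 degrees, less where a joint would pass 70% of its speed; a pose out of reach is approached as far as the arm can. A call with a number of a shift or a turn outside -1 to 1 is refused whole. A call with a gripper value outside its range is refused whole. The fingers move at their own pace and stop on an object; "grip_force" is the grip in N (left out, the last holds). Time passes only in rows, so rows that repeat a pose let the fingers close. It gives the time, the measured TCP pose, the force and the opening at its end, in the units of the state.
- robot.get_state(): the state, without advancing time (a new reading comes with each control period).
- robot.camera(name): name is "scene" or "side" or "wrist"; returns (picture, depth): 400x640x3 uint8, blue, green, red; 400x640 float32, m along the optical axis (not along the pixel's ray), 0 where there is no reading.
- robot.camera_params(name): a dict with "fx", "fy", "cx", "cy" (pixels), "xyz" and "orientation" of the camera in the world. Camera axes: x right, y down, z forward; pixel columns grow to the right and rows downward; lengths in m; the calibration is good to about 2 mm. A picture is of the moment at which its call begins: read the wrist's pose just before it. camera_params takes no time and is no camera call; for the wrist camera it gives the pose at the moment of the call.
- robot.close_job(): hands the job in, once; it reports no verdict.
The state is a dict: "time_s": time; "joints": joint angles; "qvel": joint speeds; "effort": joint torques, N m; "eef_pos": TCP position; "tool_rot": TCP orientation; "force": force on the tool from outside, world axes, zero at the start; "torque": the same for the moment, N m; "grip_width": finger opening in m.
Only numpy, scipy, OpenCV 4.12 (cv2) and the standard library are available. Lean on these libraries where they do the work, as an engineer would, in place of code of your own. Each camera call takes 0.05 s, during which the arm holds its last target.

TASK

Turn the rinsed slide tray face down to drain, without picking it up: push its near edge with the fingertips so that it slides against the coved stop, rides up it and is left standing there, leaning on the stop by itself. Then, from behind the stop, push its upper edge back towards the robot so that the tray tips over and lies flat on the bench in front of the stop, open face down. Never lift the tray clear of the bench, and leave the other things where they stand.

Things in the scene. Friction and masses are not known exactly. Their poses are not given: they have to be found in the camera images.
- tray: shallow slide tray, white plastic, loose, about 0.1 kg, 100 mm long (its x), 90 wide (its y), 10 high: 4 mm floor, 4 mm thick rim all round, two low ribs inside. Origin: centre of its outer underside; z points from the underside to the open face (up at the start). It lies on the bench before the stop, some 10 to 60 mm clear of it, a 90 mm edge facing it within about 13 degrees.
- stop: fixed aluminium rail, 200 mm long (its y), 68 mm high. Origin on the bench, middle of the foot of its front; x points level from the front into the rail, z up. The front is a hollow cove: (x, z) in mm = (0, 0), (9, 10), (16, 20), (24, 35), (29, 50), (32, 68). The back is upright at x = 40, with free bench behind it to x = 105. Smooth: a tray pushed at its near edge slides up the cove, front edge first.
- stop_top (a point): middle of the stop's top face (8 mm thick, 68 mm above the bench). With its near edge at the foot of the cove the tray leans on the stop's top edge at about 65 degrees from level; its upper edge is then about 90 mm above the bench, some 22 mm higher than the stop, and can be reached from behind.
- tray_corner_a (a point): corner of the tray at its +x +y, at half its height (5 mm above its underside)
- tray_corner_b (a point): corner of the tray at its +x -y, at half its height (5 mm above its underside)
- tray_corner_c (a point): corner of the tray at its -x +y, at half its height (5 mm above its underside)
- tray_corner_d (a point): corner of the tray at its -x -y, at half its height (5 mm above its underside)
- tube_block: grey block 56 x 56 x 45 mm holding three capped sample tubes, 100 mm tall in all, loose, standing on the bench near the stop; origin at the centre of its underside. Leave alone.
- reagent_bottle: amber bottle, 60 mm diameter, 130 mm tall, loose, standing on the bench near the stop; origin at the centre of its underside. Leave alone.
- sample_jar: clear jar with a lid, 64 mm diameter, 70 mm tall, loose, standing on the bench near the stop; origin at the centre of its underside. Leave alone.
- beaker: glass beaker, 64 mm diameter at the rim, 80 mm tall, loose, standing on the bench near the stop; origin at the centre of its underside. Leave alone.
- slide_box: closed grey and black slide box, 62 x 62 x 38 mm, loose, standing on the bench near the stop; origin at the centre of its underside. Leave alone.
- weight: steel weight with a knob, 48 mm diameter, 60 mm tall, loose, standing on the bench near the stop; origin at the centre of its underside. Leave alone.
There are look-alikes about, which are no part of the job. Of the things that look like the tray, take the one that is farthest from the robot's base at the start.

How it is judged:
On the way:
1. the tray stands leaning on the stop by itself, tilted 46 to 83 degrees, with no finger on it (angle between tray's own z axis and vertical between 0.8 and 1.45 rad and contact force between tray and stop above 0.02 N and contact force between the arm and tray below 0.05 N), for 0.2 s.
At the end, for the whole second after the job is handed in: the tray lies at rest flat on the bench, open face down (within 6 degrees), in front of the stop (centre 30 to 200 mm from the foot of its front face and within 120 mm of its middle), and no bystander has moved more than 30 mm or fallen (angle between tray's own z axis and vertical above 3.04 rad and height (world z) of tray between 0.006 and 0.014 m and x of tray in the frame of stop between -0.2 and -0.03 m and y of tray in the frame of stop between -0.12 and 0.12 m and linear speed of tray below 0.02 m/s and not (distance of any of tube_block, reagent_bottle, sample_jar, beaker, slide_box, weight from where it was at the start of the episode above 0.03 m or angle between any of tube_block, reagent_bottle, sample_jar, beaker, slide_box, weight's own z axis and vertical above 0.4 rad)); the robot touches nothing.
It fails at once if the tray was lifted or carried: all four corners more than 35 mm above the bench (height (world z) of each of tray_corner_a, tray_corner_b, tray_corner_c, tray_corner_d above 0.035 m).
It fails at once if another thing was moved more than 30 mm or knocked over (distance of any of tube_block, reagent_bottle, sample_jar, beaker, slide_box, weight from where it was at the start of the episode above 0.03 m or angle between any of tube_block, reagent_bottle, sample_jar, beaker, slide_box, weight's own z axis and vertical above 0.4 rad).
It also fails if it takes over 51 s, if anything falls off the work surface, if the arm or the gripper's body presses on something with over 40 N, if the wrist force passes 120 N, or if a joint passes its speed limit or range.

## Working session

There is one attempt and no reset: what is moved stays moved. The work goes in short steps, Python scripts to look and compute and a tool call to move; the robot and the scene stay as the last step left them, time stands still between calls to the robot, and variables do not carry over. Pictures are saved under pics/ and viewed, and the job is handed in when it is done.

Besides the shell and the picture viewer there is one more tool, called after "Call:" as a command line: name --argument value ..., lists and objects as JSON in quotes. carry_out: Moves the arm, as the interface text tells. Its arguments: {"type":"object","properties":{"steps":{"type":"array"},"grip_force":{"type":"number"}},"required":["steps"]}

```bash
mkdir -p pics; ls
python3 - <<'E'
from workcell import robot
import cv2,numpy as np,pickle
for n in ["scene","side","wrist"]:
    p=robot.camera_params(n); print(n,p)
    im,d=robot.camera(n); cv2.imwrite(f"pics/{n}0.png",im); np.savez(f"{n}0.npz",im=im,d=d); pickle.dump(p,open(f"{n}0.pkl","wb"))
print(robot.get_state())
E
```

```text
pics
scene {'fx': 412.05094898419884, 'fy': 412.05094898419884, 'cx': 319.48401852899957, 'cy': 199.00386234372775, 'xyz': array([1.34159761, 0.17100769, 0.68808213]), 'orientation': array([-0.31023313,  0.5836834 ,  0.66279081, -0.35182019])}
side {'fx': 479.84096419466033, 'fy': 479.84096419466033, 'cx': 317.14638396689435, 'cy': 198.9262292194947, 'xyz': array([-0.1309772,  0.8737267,  0.9605597]), 'orientation': array([ 0.13227936, -0.30202917,  0.85956912, -0.39041195])}
wrist {'fx': 345.17317398809354, 'fy': 345.17317398809354, 'cx': 318.6008506430438, 'cy': 202.86612441553856, 'xyz': array([ 0.25338152, -0.49292295,  0.37343513]), 'orientation': array([ 0.11303844,  0.81023744, -0.56944537, -0.08043359])}
{'time_s': 0.15, 'joints': array([-1.43929007e+00,  3.81043928e-01,  1.29805527e+00,  1.49282335e-05,
        1.46361146e+00, -2.15307540e-01]), 'qvel': array([ 1.75019579e-03,  8.68934093e-05, -3.70958847e-03,  3.36866281e-04,
       -1.42685970e-04, -1.25727200e-03]), 'effort': array([ 1.48962627e-03, -4.48628068e+01, -2.31344426e+01, -2.00248933e-04,
        3.77858814e-03,  4.39732474e-06]), 'eef_pos': array([ 0.18691329, -0.51702006,  0.23086275]), 'tool_rot': array([-5.58202617e-04,  9.85002646e-01,  1.72538331e-01,  3.08300978e-05]), 'force': array([ 0.2343896 ,  0.26689272, -1.08413727]), 'torque': array([-0.00644462,  0.02705395, -0.02338146]), 'grip_width': 0.08583665811211677}
```

View pics/scene0.png

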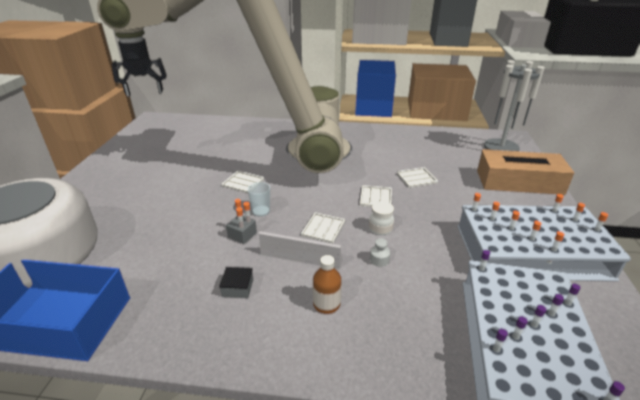

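View pics/side0.png

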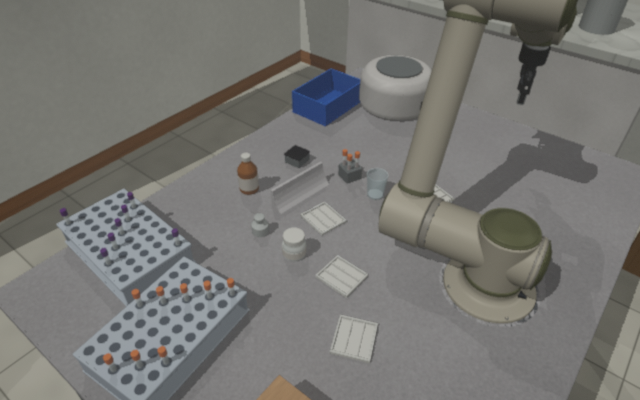

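View pics/wrist0.png

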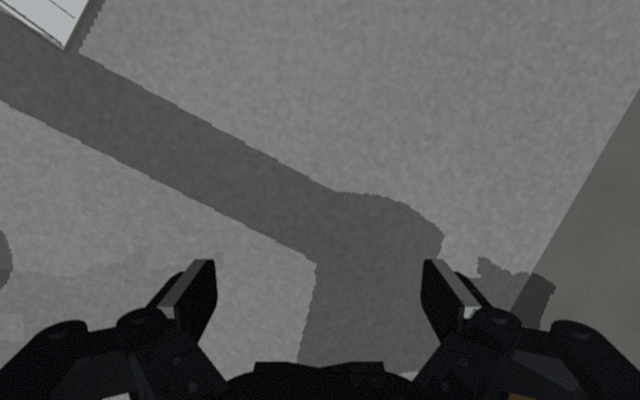

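Scene camera shows four tray-like things at about (243,182), (376,196), (417,177) and (324,227); the last is before the rail (260–340, 235–262). I'll measure them all and enlarge.

```bash
cat > h.py <<'E'
import numpy as np,cv2,pickle
from scipy.spatial.transform import Rotation as R
def rot(q): return R.from_quat([q[1],q[2],q[3],q[0]])
def cloud(d,p):
    v,u=np.mgrid[0:d.shape[0],0:d.shape[1]]
    c=np.stack([(u-p['cx'])/p['fx']*d,(v-p['cy'])/p['fy']*d,d],-1)
    return c@rot(p['orientation']).as_matrix().T+p['xyz']
def load(n,i=0):
    z=np.load(f"{n}{i}.npz"); return z['im'],z['d'],pickle.load(open(f"{n}{i}.pkl","rb"))
def ray(uv,p,z):
    uv=np.atleast_2d(uv).astype(float)
    r=np.c_[(uv[:,0]-p['cx'])/p['fx'],(uv[:,1]-p['cy'])/p['fy'],np.ones(len(uv))]@rot(p['orientation']).as_matrix().T
    return p['xyz']+r*((z-p['xyz'][2])/r[:,2])[:,None]
E
python3 - <<'E'
from h import *
# top-down map from both cams' depth
for n in ["scene","side"]:
    im,d,p=load(n); C=cloud(d,p); 
    # white blobs, low height
    h=cv2.cvtColor(im,cv2.COLOR_BGR2HSV)
    m=((h[...,2]>165)&(h[...,1]<40)&(C[...,2]<0.02)&(C[...,2]>-0.01)&(C[...,0]>-0.5)&(C[...,0]<0.9)).astype(np.uint8)
    m=cv2.morphologyEx(m,cv2.MORPH_CLOSE,np.ones((5,5)))
    k,l,s,c=cv2.connectedComponentsWithStats(m)
    for i in range(1,k):
        if s[i,4]>150:
            cs=[x for x in cv2.findContours((l==i).astype(np.uint8),0,2)[0]]
            uv=max(cs,key=len)[:,0]
            w=ray(uv,p,0.010)[:,:2].astype(np.float32)
            r=cv2.minAreaRect(w*1000)
            print(n,s[i],np.round(r[0],1),np.round(r[1],1),round(r[2],1),'dist',round(np.hypot(*r[0]),1), 'medz',np.median(C[l==i][:,2]))
    G=np.median(d[d>0]); 
    X=C.reshape(-1,3); ok=(X[:,2]>0.03)&(X[:,2]<0.14)&(np.abs(X[:,0]-.5)<.3)&(np.abs(X[:,1])<.35)&(d.reshape(-1)>0)
    # height map image 1mm->1px: x up
    H=np.zeros((600,700,3),np.uint8)
    ok2=(X[:,2]>-0.02)&(X[:,2]<0.2)&(X[:,0]>.25)&(X[:,0]<.85)&(np.abs(X[:,1])<.35)
    col=im.reshape(-1,3)
    for x,cc in zip(X[ok2],col[ok2]):
        cv2.circle(H,(int(350-x[1]*1000),int(850-x[0]*1000)),1,tuple(int(a) for a in cc),-1)
    cv2.imwrite(f"pics/top_{n}.png",H)
    crop=cv2.resize(im[160:330,190:430] if n=="scene" else im[130:290,220:420],None,fx=3,fy=3,interpolation=2); cv2.imwrite(f"pics/crop_{n}.png",crop)
E
```

```text
scene [ 178  116   71   31 1147] [ -79.6 -424.2] [276.9 234. ] 7.3 dist 431.6 medz -0.0008132069839490441
scene [215 140  57  23 823] [  90.2 -246.1] [194.3 174.4] 37.1 dist 262.1 medz -0.0006896401098422933
scene [  259   142   187   172 11757] [325.3 163.7] [476.2 791.7] 84.4 dist 364.2 medz -0.00022123093040693487
scene [111 154  28  18 211] [ 208.3 -657.9] [129.5  66.9] 56.6 dist 690.1 medz -0.0006245089536922599
scene [ 114  165  151  136 7372] [ 485.6 -324.3] [572.  390.4] 2.9 dist 583.9 medz -0.00046367730174845523
scene [441 182  95  33 878] [265.6 507.3] [155.2 284.8] 15.4 dist 572.7 medz -0.0006062318124592792
scene [ 256  261   92   95 3072] [737.8  30.8] [276. 177.] 33.8 dist 738.5 medz -0.0003745582948556092
scene [566 273  53  10 300] [582.7 704.9] [ 28.4 116.9] 10.5 dist 914.6 medz 0.005396407829568961
side [305 205  37  27 537] [471.   76.9] [77.7 85.9] 76.1 dist 477.2 medz 0.005607383677619038
side [320 259  45  35 794] [303.7 214.6] [78.8 87.7] 88.7 dist 371.9 medz 0.005380552690748663
side [ 335  319   41   41 1209] [173.3 341.7] [79.9 89.3] 23.8 dist 383.1 medz 0.005164227511141095
```

```bash
ls pics
```

```text
crop_scene.png
crop_side.png
scene0.png
side0.png
top_scene.png
top_side.png
wrist0.png
```

View pics/crop_scene.png

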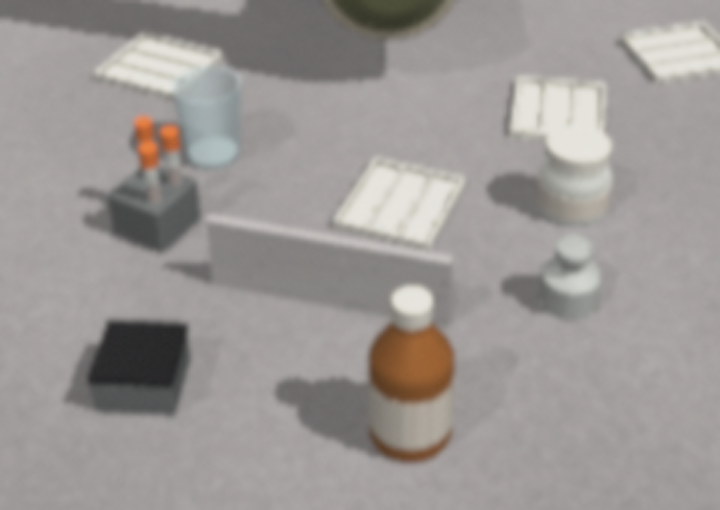

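View pics/top_scene.png

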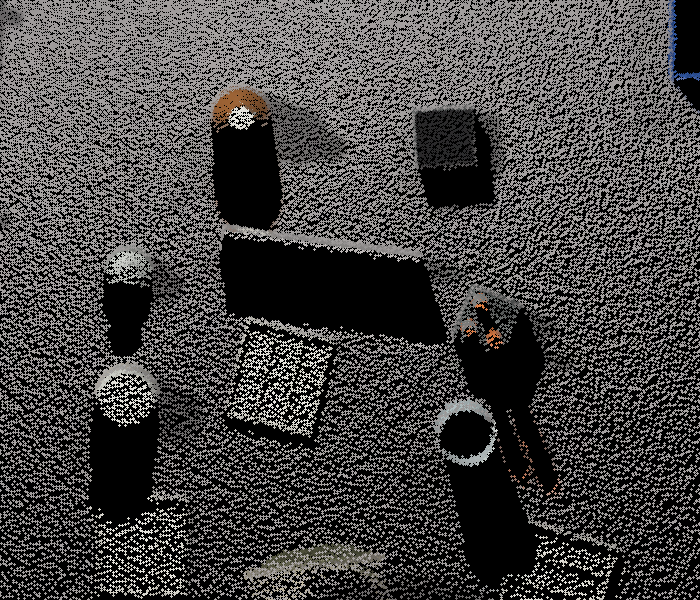

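View pics/top_side.png

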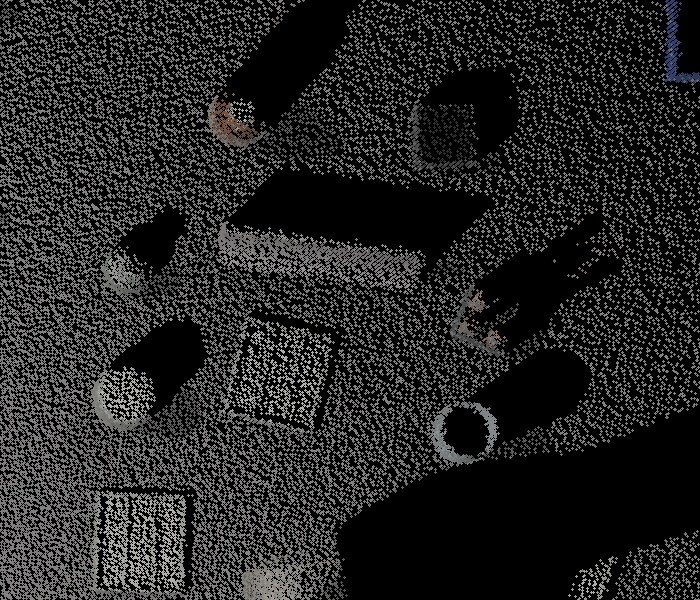

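The enlarged crop confirms the trays. The one before the stop is 0.477 m from the base, against 0.37 m, 0.38 m and about 0.35 m for the others, so it is the farthest. Next: the poses of the stop, tray and bystanders.

Run:
```python
from h import *
for n in ["scene","side"]:
    im,d,p=load(n); C=cloud(d,p); X=C.reshape(-1,3); X=X[(d.reshape(-1)>0)]
    m=(X[:,2]>.062)&(X[:,2]<.075)&(abs(X[:,0]-.6)<.06)&(X[:,1]>-.1)&(X[:,1]<.15)
    T=X[m]; r=cv2.minAreaRect((T[:,:2]*1000).astype(np.float32)); print(n,'stoptop',m.sum(),r,np.median(T[:,2]))
    print('  box',np.round(cv2.boxPoints(r),1).tolist())
    m=(X[:,2]>.003)&(X[:,2]<.02)&(abs(X[:,0]-.475)<.065)&(abs(X[:,1]-.07)<.065)
    T=X[m]; r=cv2.minAreaRect((T[:,:2]*1000).astype(np.float32)); print(n,'tray',m.sum(),r,np.percentile(T[:,2],[5,50,95]))
    print('  box',np.round(cv2.boxPoints(r),1).tolist())
    for nm,(x,y,z0,z1) in dict(bottle=(.74,.11,.03,.135),jar=(.455,.225,.03,.075),weight=(.585,.22,.02,.065),tube=(.53,-.14,.02,.05),box=(.715,-.097,.02,.045),beaker=(.42,-.117,.06,.09)).items():
        m=(X[:,2]>z0)&(X[:,2]<z1)&(abs(X[:,0]-x)<.06)&(abs(X[:,1]-y)<.06); T=X[m]
        if len(T): print('  ',nm,np.round(np.r_[T[:,:2].min(0),T[:,:2].max(0),T[:,2].max()],3))
```

```text
scene stoptop 335 ((605.669921875, 28.62518310546875), (198.85240173339844, 13.607817649841309), 82.43511962890625) 0.06682123379605198
  box [[585.7999877929688, -69.0], [599.2999877929688, -70.80000305175781], [625.5, 126.30000305175781], [612.0, 128.10000610351562]]
scene tray 661 ((474.1297607421875, 70.42274475097656), (91.36888122558594, 106.63018798828125), 77.13404083251953) [0.00315935 0.00503374 0.01012113]
  box [[412.0, 37.79999923706055], [515.9000244140625, 14.0], [536.2999877929688, 103.0999984741211], [432.29998779296875, 126.80000305175781]]
   bottle [0.719 0.081 0.766 0.139 0.133]
   jar [0.424 0.193 0.487 0.254 0.072]
   weight [0.563 0.197 0.604 0.243 0.061]
   tube [ 0.499 -0.173  0.566 -0.102  0.05 ]
   box [ 0.681 -0.127  0.746 -0.062  0.041]
   beaker [ 0.384 -0.147  0.45  -0.084  0.082]
side stoptop 229 ((606.6388549804688, 28.750625610351562), (201.0549774169922, 16.345645904541016), 82.33464050292969) 0.06786018280435269
  box [[585.0999755859375, -69.80000305175781], [601.2999877929688, -72.0], [628.0999755859375, 127.30000305175781], [611.9000244140625, 129.5]]
side tray 826 ((475.92901611328125, 69.54759216308594), (125.34654235839844, 126.96742248535156), 0.5088257789611816) [0.00331162 0.00620174 0.01207426]
  box [[412.70001220703125, 132.5], [413.79998779296875, 5.5], [539.2000122070312, 6.599999904632568], [538.0, 133.60000610351562]]
   bottle [0.704 0.086 0.757 0.142 0.135]
   jar [0.422 0.196 0.482 0.257 0.075]
   weight [0.555 0.199 0.603 0.246 0.064]
   tube [ 0.495 -0.168  0.564 -0.1    0.05 ]
   box [ 0.679 -0.128  0.745 -0.059  0.044]
   beaker [ 0.387 -0.149  0.447 -0.081  0.084]
```

Call:
carry_out --steps '[[[0.4,-0.5,0],[0,0,0],-1],[[0.8,-1,0],[0,0,0],-1],[[0.8,-1,0],[0,0,0],-1]]'

```text
time_s: 0.52
eef_pos: [0.229, -0.3927, 0.2316]
tool_rot: [-0.0, 0.985, 0.174, 0.0]
force: [0.4, -0.2, 0.1]
grip_width: 0.0855
```

Call:
carry_out --steps '[[[0.4,-0.5,0],[0,0,0],-0.3],[[0.8,-1,0],[0,0,0],-0.3],[[0.8,-1,0],[0,0,0],-0.3]]'

```text
time_s: 0.9
eef_pos: [0.27, -0.2724, 0.2315]
tool_rot: [-0.0, 0.985, 0.174, 0.0]
force: [-1.9, -1.3, 0.6]
grip_width: 0.0554
```

Call:
carry_out --steps '[[[0.4,-0.5,0],[0,0,0],-0.3],[[0.8,-1,0],[0,0,0],-0.3],[[0.8,-1,0],[0,0,0],-0.3]]'

```text
time_s: 1.27
eef_pos: [0.3115, -0.1516, 0.2315]
tool_rot: [0.0, 0.985, 0.175, 0.0]
force: [-0.0, 0.2, 0.3]
grip_width: 0.0555
```

Call:
carry_out --steps '[[[0.4,-0.5,0],[0,0,0.12],-0.3],[[0.8,-1,0],[0,0,0.24],-0.3],[[0.8,-1,0],[0,0,0.36],-0.3],[[0.8,-1,0],[0,0,0.36],-0.3],[[0.8,-1,0],[0,0,0.36],-0.3]]'

```text
time_s: 1.9
eef_pos: [0.3527, -0.0335, 0.2313]
tool_rot: [0.0, 0.994, -0.109, 0.0]
force: [0.6, 0.2, -0.2]
grip_width: 0.0552
```

Call:
carry_out --steps '[[[0.06,-0.65,0],[0,0,0],-0.3],[[0.1,-1,0],[0,0,0],-0.3],[[0.1,-1,0],[0,0,0],-0.3]]'

```text
time_s: 2.28
eef_pos: [0.3843, 0.0635, 0.2311]
tool_rot: [0.0, 0.994, -0.107, -0.0]
force: [-0.5, -0.4, -0.6]
grip_width: 0.0558
```

Call:
carry_out --steps '[[[0.03,-0.3,0.4],[0,0,0],-0.3],[[0.03,-0.3,0.8],[0,0,0],-0.3],[[0.03,-0.3,0.8],[0,0,0],-0.3]]'

```text
time_s: 2.65
eef_pos: [0.392, 0.0905, 0.1498]
tool_rot: [0.0, 0.994, -0.109, -0.003]
force: [-1.0, 0.1, 1.2]
grip_width: 0.0559
```

```bash
cat > w.py <<'E'
from workcell import robot
from h import *
import sys
i=sys.argv[1]
for n in sys.argv[2:]:
    p=robot.camera_params(n); im,d=robot.camera(n); cv2.imwrite(f"pics/{n}{i}.png",im); np.savez(f"{n}{i}.npz",im=im,d=d); pickle.dump(p,open(f"{n}{i}.pkl","wb"))
s=robot.get_state(); print(s['time_s'],s['eef_pos'],s['tool_rot'],s['force'],s['joints'].round(3))
E
python3 w.py 1 wrist
```

```text
2.7 [0.39306011 0.09054638 0.15144332] [ 1.82602992e-04  9.93995254e-01 -1.09419963e-01 -8.20448917e-04] [-0.094409   -0.09418808  1.61972439] [-0.069  0.217  1.805 -0.     1.121  1.721]
```

View pics/wrist1.png

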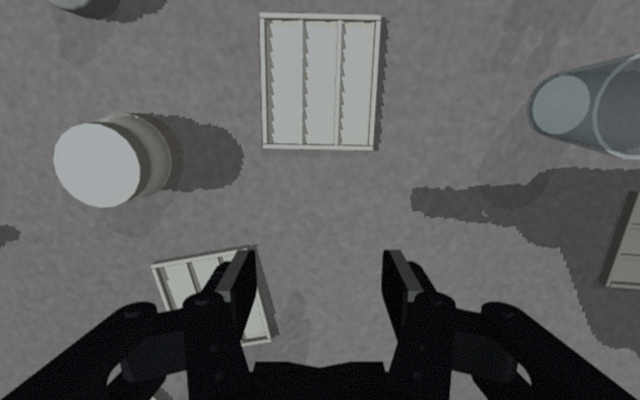

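The wrist view shows the tray at (262–381, 14–151), straight ahead and between the fingers. The jar is on the left, the beaker on the right, and a look-alike is at the lower left.

Run:
```python
from h import *
im,d,p=load("wrist",1)
c=ray([(263,150),(373,151),(381,15),(261,14)],p,.010)[:,:2]; print(c.round(4)); print(np.linalg.norm(c-np.roll(c,-1,0),axis=1))
ct=c.mean(0);print('ctr',ct, 'near mid',c[:2].mean(0)); e=c[0]-c[1]; print('yaw',np.degrees(np.arctan2(e[1],e[0]))-90)
ys=np.array([.133,.991]);xs=np.array([.991,-.133]);o=np.array([.570,.0335])
print('stop frame',[(round(float((q-o)@xs),4),round(float((q-o)@ys),4)) for q in c])
```

```text
[[0.435  0.1281]
 [0.4146 0.0408]
 [0.5116 0.0176]
 [0.5315 0.1034]]
[0.08967841 0.09971695 0.08811937 0.0995861 ]
ctr [0.47315275 0.0724567 ] near mid [0.42479113 0.08444037]
yaw -13.146437798956072
stop frame [(-0.1464, 0.0758), (-0.155, -0.0135), (-0.0558, -0.0236), (-0.0475, 0.0641)]
```

Call:
carry_out --steps '[[[0,0,0.4],[0,0.03,0],-0.3],[[0,0,0.8],[0,0.055,0],-0.3],[[0,0,1.0],[0,0.055,0],-0.3]]'

```text
time_s: 3.08
eef_pos: [0.3934, 0.0909, 0.0515]
tool_rot: [0.005, 0.993, -0.109, 0.044]
force: [0.1, -1.1, 0.8]
grip_width: 0.0556
```

Call:
carry_out --steps '[[[-0.03,0,0.2],[0,0,0],-0.3],[[-0.03,0,0.4],[0,0,0],-0.3],[[-0.03,0,0.4],[0,0,0],-0.3]]'

```text
time_s: 3.45
eef_pos: [0.3945, 0.0908, 0.0117]
tool_rot: [0.005, 0.993, -0.109, 0.043]
force: [-0.1, 0.3, -0.2]
grip_width: 0.0553
```

```bash
python3 w.py 2 wrist side
```

```text
3.55 [0.39445047 0.09110998 0.01240543] [ 0.00473033  0.99302255 -0.10929596  0.04402535] [ 0.31128336  0.03661871 -0.39475183] [-0.058  0.46   2.04  -0.026  0.555  1.754]
```

View pics/wrist2.png

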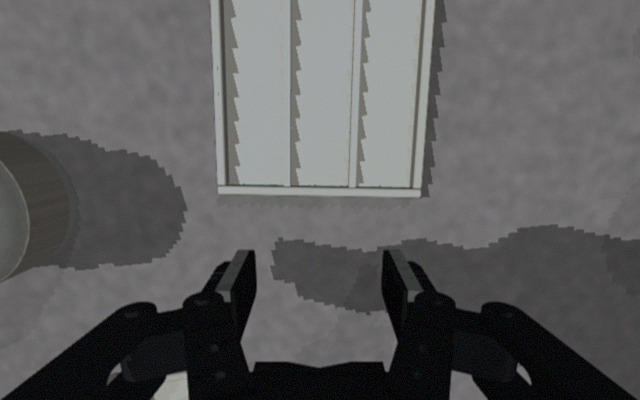

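View pics/side2.png

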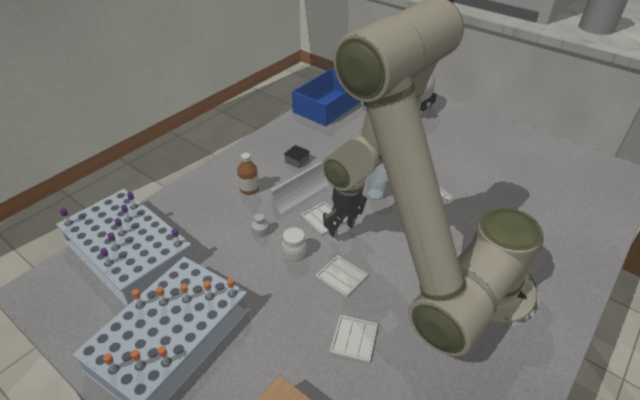

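Call:
carry_out --steps '[[[0,0,0.05],[0,0,0],-0.3],[[0,0,0.09],[0,0,0],-0.3],[[0,0,0.09],[0,0,0],-0.3]]'

```text
time_s: 3.92
eef_pos: [0.394, 0.0915, 0.0022]
tool_rot: [0.005, 0.993, -0.109, 0.043]
force: [-0.5, -0.5, -0.9]
grip_width: 0.0554
```

Call:
carry_out --steps '[[[0,0,0.02],[0,0,0],-0.3],[[0,0,0.02],[0,0,0],-0.3]]'

```text
time_s: 4.18
eef_pos: [0.3941, 0.0915, 0.0002]
tool_rot: [0.005, 0.993, -0.109, 0.043]
force: [-0.1, -0.1, -0.2]
grip_width: 0.0555
```

Call:
carry_out --steps '[[[0,0,0.02],[0,0,0],-0.3],[[0,0,0.02],[0,0,0],-0.3]]'

```text
time_s: 4.42
eef_pos: [0.3943, 0.0915, -0.0019]
tool_rot: [0.005, 0.993, -0.109, 0.043]
force: [-0.7, 0.2, -0.6]
grip_width: 0.0555
```

Call:
carry_out --steps '[[[0,0,0.015],[0,0,0],-0.3],[[0,0,0.015],[0,0,0],-0.3]]'

```text
time_s: 4.68
eef_pos: [0.3945, 0.0914, -0.0033]
tool_rot: [0.005, 0.993, -0.109, 0.043]
force: [-0.6, 0.1, 0.1]
grip_width: 0.0552
```

Call:
carry_out --steps '[[[0,0,0.015],[0,0,0],-0.3],[[0,0,0.015],[0,0,0],-0.3]]'

```text
time_s: 4.92
eef_pos: [0.3946, 0.0914, -0.0038]
tool_rot: [0.005, 0.993, -0.109, 0.044]
force: [-4.3, 0.7, 21.5]
grip_width: 0.0553
```

Call:
carry_out --steps '[[[0,0,0.01],[0,0,0],-0.3],[[0,0,0.01],[0,0,0],-0.3]]'

```text
time_s: 5.18
eef_pos: [0.3946, 0.0914, -0.004]
tool_rot: [0.005, 0.993, -0.109, 0.044]
force: [-8.4, -0.1, 39.8]
grip_width: 0.0554
```

Call:
carry_out --steps '[[[0,0,-0.03],[0,0,0],-0.3],[[0.1,0,-0.021],[0,0,0],-0.3],[[0.2,0,-0.012],[0,0,0],-0.3]]'

```text
time_s: 5.55
eef_pos: [0.415, 0.0869, -0.0029]
tool_rot: [0.005, 0.993, -0.109, 0.043]
force: [-1.3, -0.4, 0.5]
grip_width: 0.0555
```

Call:
carry_out --steps '[[[0.08,-0.01,0.007],[0,0,-0.01],-0.3],[[0.16,-0.015,0.014],[0,0,-0.02],-0.3],[[0.24,-0.02,0.021],[0,0,-0.03],-0.3],[[0.32,-0.03,0.028],[0,0,-0.04],-0.3],[[0.4,-0.04,0.035],[0,0,-0.058],-0.3],[[0.4,-0.04,0.035],[0,0,-0.058],-0.3]]'

```text
time_s: 6.3
eef_pos: [0.4548, 0.0822, -0.0028]
tool_rot: [0.007, 0.997, -0.063, 0.043]
force: [-0.4, -0.5, -0.3]
grip_width: 0.0558
```

```bash
python3 w.py 3 wrist scene
```

```text
6.4 [ 0.4539099   0.08232297 -0.0028818 ] [ 0.00664345  0.99703979 -0.06372522  0.04250435] [-0.1336098   0.18340525  0.82660069] [-0.071  0.547  1.899 -0.022  0.611  1.645]
```

View pics/wrist3.png

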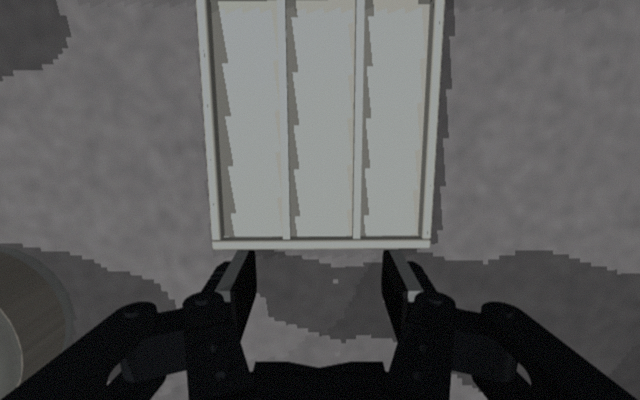

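View pics/scene3.png

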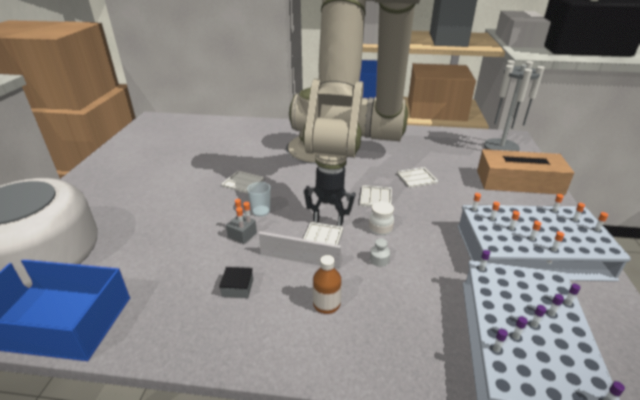

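The wrist view shows the tray square to the fingers, with its near edge at row 245. Now measuring where that edge is.

```bash
cat > m.py <<'E'
from h import *
import sys
ys=np.array([.133,.991]);xs=np.array([.991,-.133]);o=np.array([.570,.0335])
def sf(q): q=np.asarray(q)[:2]; return np.round([(q-o)@xs,(q-o)@ys],4)
E
python3 - <<'E'
from m import *
im,d,p=load("wrist",3)
c=ray([(212,245),(431,246)],p,.010); print([sf(q) for q in c],np.linalg.norm(c[0]-c[1]), sf([.4539,.0823]))
print(im[240:275,240].mean(1).astype(int))
E
```

```text
[array([-0.1067,  0.0773]), array([-0.107 , -0.0123])] 0.0896538642457395 [-0.1215  0.0329]
[ 89 123 144 155 156 154 155 156 143 102  65  55  55  58  59  58  54  53
  55  51  55  61  56  60  59  57  53  48  43  29  15   9   6   7   4]
```

Call:
carry_out --steps '[[[0.07,0,0.006],[0,0,0],-0.3],[[0.14,0,0.012],[0,0,0],-0.3],[[0.21,0,0.018],[0,0,0],-0.3],[[0.28,0,0.024],[0,0,0],-0.3],[[0.35,0,0.03],[0,0,0],-0.3],[[0.42,0,0.036],[0,0,0],-0.3],[[0.5,0,0.043],[0,0,0],-0.3],[[0.5,0,0.043],[0,0,0],-0.3]]'

```text
time_s: 7.4
eef_pos: [0.5047, 0.0757, -0.0028]
tool_rot: [0.007, 0.997, -0.064, 0.043]
force: [-0.2, 0.3, 0.6]
grip_width: 0.0555
```

```bash
python3 w.py 4 wrist scene; python3 -c "
import cv2;im=cv2.imread('pics/scene4.png');cv2.imwrite('pics/scene4c.png',cv2.resize(im[160:310,200:420],None,fx=3,fy=3))"
```

```text
7.5 [ 0.50398832  0.07586763 -0.00278339] [ 0.00666181  0.99702907 -0.06367653  0.04282459] [ 0.23503012 -0.35462587  0.17092931] [-0.077  0.594  1.766 -0.019  0.696  1.636]
```

View pics/wrist4.png

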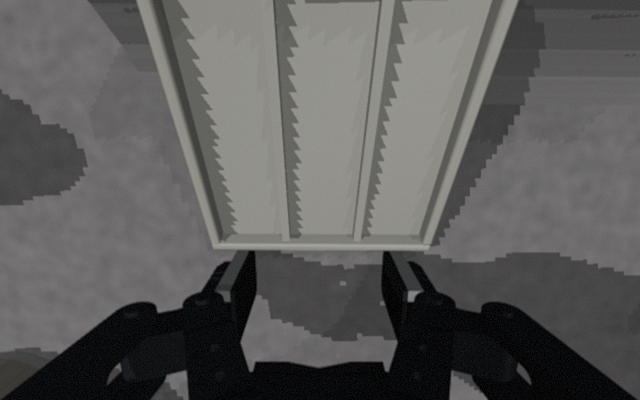

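View pics/scene4c.png

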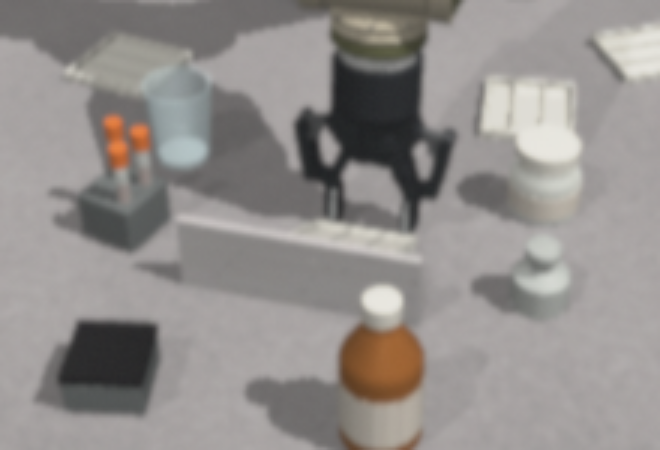

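The tray is riding up the cove evenly and stays square. I'll keep pushing.

Call:
carry_out --steps '[[[0.06,0,0.005],[0,0,0],-0.3],[[0.12,0,0.01],[0,0,0],-0.3],[[0.18,0,0.015],[0,0,0],-0.3],[[0.24,0,0.02],[0,0,0],-0.3],[[0.3,0,0.025],[0,0,0],-0.3],[[0.36,0,0.031],[0,0,0],-0.3],[[0.36,0,0.031],[0,0,0],-0.3]]'

```text
time_s: 8.38
eef_pos: [0.5403, 0.0712, -0.0028]
tool_rot: [0.007, 0.997, -0.064, 0.043]
force: [-0.6, 0.3, -0.1]
grip_width: 0.0557
```

```bash
python3 w.py 5 wrist scene; python3 -c "
import cv2;im=cv2.imread('pics/scene5.png');cv2.imwrite('pics/scene5c.png',cv2.resize(im[160:310,200:420],None,fx=3,fy=3))"; python3 -c "
from m import *
import sys
print(sf([.5396,.0712]))"
```

```text
8.475 [ 0.53969177  0.0712528  -0.00284176] [ 0.00666962  0.99703615 -0.06368219  0.0426498 ] [ 0.82230006 -0.03582232 -1.18049412] [-0.081  0.631  1.668 -0.017  0.758  1.63 ]
[-0.0351  0.0333]
```

View pics/wrist5.png

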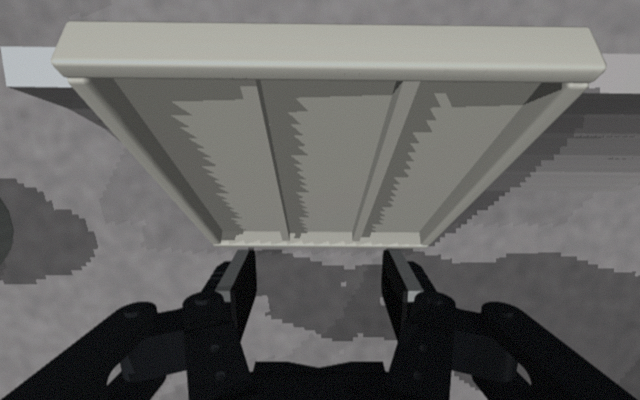

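View pics/scene5c.png

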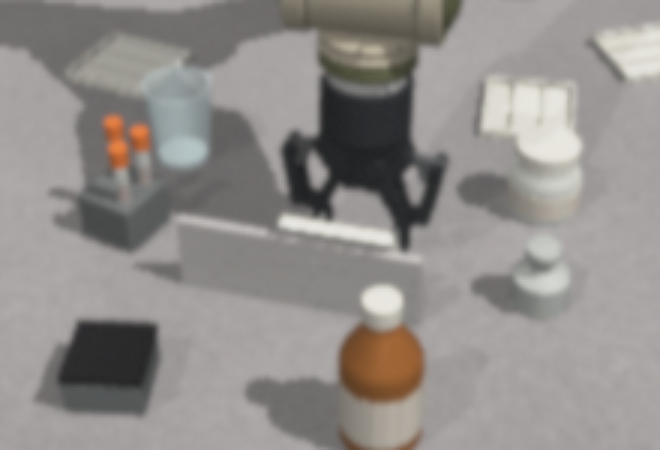

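Call:
carry_out --steps '[[[0.04,0,0.003],[0,0,0],-0.3],[[0.08,0,0.007],[0,0,0],-0.3],[[0.12,0,0.01],[0,0,0],-0.3],[[0.12,0,0.01],[0,0,0],-0.3]]'

```text
time_s: 8.98
eef_pos: [0.5521, 0.0696, -0.0028]
tool_rot: [0.007, 0.997, -0.064, 0.043]
force: [-0.5, -0.2, 0.9]
grip_width: 0.0554
```

```bash
python3 w.py 6 wrist scene side
python3 - <<'E'
from m import *
im,d,p=load("wrist",6); C=cloud(d,p)
# tray inner floor: sample pixels at column range, fit
for (u,v) in [(220,244),(330,244),(425,244),(330,220),(330,180),(330,140),(330,110),(330,80),(330,60),(330,40),(60,60),(600,60)]:
    q=C[v,u]; print((u,v),sf(q),round(float(q[2]),4))
E
```

```text
9.125 [ 0.55165196  0.06973904 -0.00276575] [ 0.00666791  0.99703542 -0.06366558  0.04269191] [ 0.34031744  0.26798584 -0.53640446] [-0.082  0.643  1.634 -0.017  0.779  1.628]
(220, 244) [-0.0086  0.0749] 0.0087
(330, 244) [-0.0093  0.0295] 0.0062
(425, 244) [-0.0068 -0.008 ] 0.0138
(330, 220) [0.0052 0.0303] 0.0232
(330, 180) [0.0246 0.032 ] 0.06
(330, 140) [0.0348 0.0334] 0.0933
(330, 110) [0.0392 0.0334] 0.0915
(330, 80) [0.0572 0.03  ] 0.0008
(330, 60) [0.0648 0.03  ] 0.0006
(330, 40) [0.0721 0.0301] 0.0006
(60, 60) [0.0642 0.1361] 0.0008
(600, 60) [ 0.0656 -0.0784] -0.0008
```

View pics/wrist6.png

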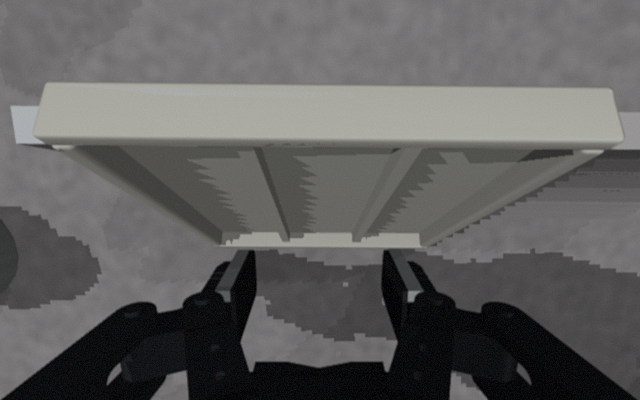

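The tray leans at about 65°, with its upper edge at x = 0.040, z = 0.092 in the stop frame, which matches the given geometry. Now I'll withdraw the fingers.

Call:
carry_out --steps '[[[-0.03,0,-0.003],[0,0,0],-0.3],[[-0.1,0,-0.009],[0,0,0],-0.3],[[-0.25,0,-0.03],[0,0,0],-0.3],[[-0.4,0,-0.05],[0,0,0],-0.3],[[-0.4,0,-0.05],[0,0,0],-0.3]]'

```text
time_s: 9.75
eef_pos: [0.5107, 0.0751, -0.0012]
tool_rot: [0.007, 0.997, -0.064, 0.042]
force: [0.9, 0.5, -0.4]
grip_width: 0.0555
```

```bash
python3 w.py 7 wrist
```

```text
9.8 [ 0.51166396  0.07493417 -0.00105084] [ 0.006657    0.99703427 -0.06362434  0.04278181] [-0.59741399  0.03479357 -0.63793649] [-0.078  0.598  1.744 -0.019  0.714  1.634]
```

View pics/wrist7.png

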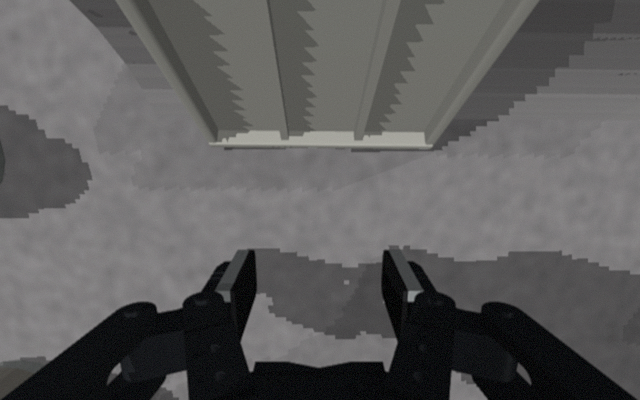

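The tray stands leaning with the fingers 40 mm clear. Next I rise, level the tool and go over behind the stop.

Call:
carry_out --steps '[[[0.04,0,-0.5],[0,0,0],-0.3],[[0.08,0,-1.0],[0,0,0],-0.3],[[0.08,0,-1.0],[0,-0.054,0],-0.3],[[0.08,0,-1.0],[0,-0.054,0],-0.3]]'

```text
time_s: 10.3
eef_pos: [0.5125, 0.0755, 0.0993]
tool_rot: [0.004, 0.998, -0.064, 0.001]
force: [0.1, 0.6, -0.1]
grip_width: 0.0555
```

Call:
carry_out --steps '[[[0,0,-0.5],[0,0,0],-0.3],[[0.2,0,-1.0],[0,0,0],-0.3],[[0.7,0,-1.0],[0,0,0],-0.3],[[1.0,0,-1.0],[0,0,0],-0.3],[[1.0,0,-1.0],[0,0,0],-0.3]]'

```text
time_s: 10.92
eef_pos: [0.6113, 0.0633, 0.1973]
tool_rot: [0.004, 0.998, -0.064, -0.0]
force: [-0.1, -0.5, 0.9]
grip_width: 0.0553
```

```bash
python3 w.py 8 wrist scene
python3 - <<'E'
from m import *
print(sf([.6117,.0616]))
im=cv2.imread('pics/scene8.png');cv2.imwrite('pics/scene8c.png',cv2.resize(im[160:310,200:420],None,fx=3,fy=3))
E
```

```text
11.025 [0.60971469 0.06388206 0.19806842] [ 3.94747185e-03  9.97948161e-01 -6.39039105e-02 -4.18783968e-04] [-0.51054879 -0.23287651 -0.11034747] [-0.085  0.516  1.167 -0.008  1.459  1.615]
[0.0376 0.0334]
```

View pics/scene8c.png

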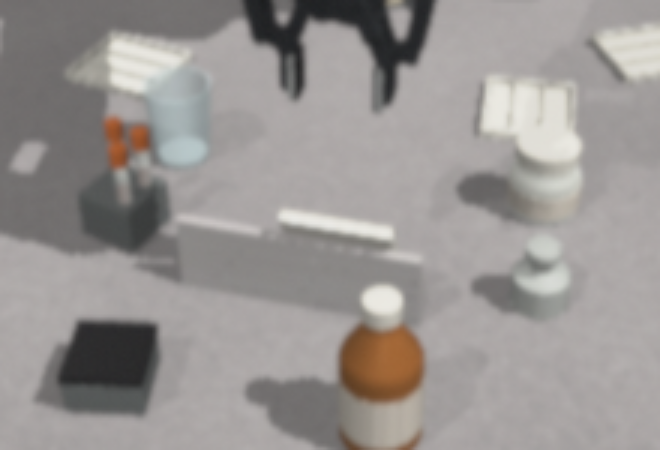

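View pics/wrist8.png

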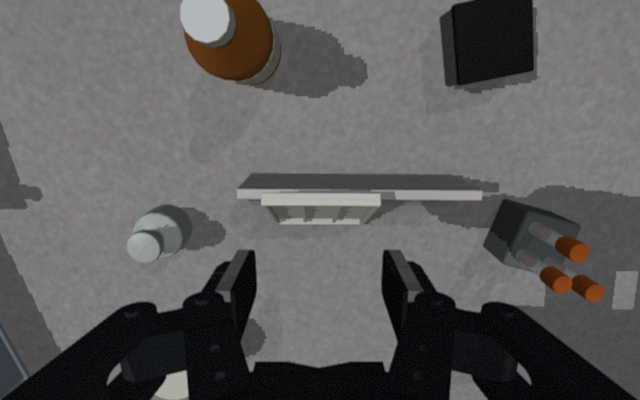

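Wrist and scene views confirm the tray leans steadily on the stop. Going behind and down.

Call:
carry_out --steps '[[[0.34,0,0],[0,0,0],-0.3],[[0.34,0,0.3],[0,0,0],-0.3],[[0.34,0,0.7],[0,0,0],-0.3],[[0.34,0,0.95],[0,0,0],-0.3],[[0.34,0,0.95],[0,0,0],-0.3]]'

```text
time_s: 11.65
eef_pos: [0.6424, 0.059, 0.1027]
tool_rot: [0.004, 0.998, -0.064, -0.002]
force: [0.3, -0.3, 0.1]
grip_width: 0.0556
```

Call:
carry_out --steps '[[[0,0,0.1],[0,0,0],-0.3],[[0,0,0.28],[0,0,0],-0.3],[[0,0,0.28],[0,0,0],-0.3]]'

```text
time_s: 12.02
eef_pos: [0.6437, 0.0585, 0.0759]
tool_rot: [0.004, 0.998, -0.064, -0.0]
force: [0.7, 0.3, 0.9]
grip_width: 0.0556
```

```bash
python3 w.py 9 scene side
python3 - <<'E'
from m import *
im=cv2.imread('pics/scene9.png');cv2.imwrite('pics/scene9c.png',cv2.resize(im[160:310,200:420],None,fx=3,fy=3))
im=cv2.imread('pics/side9.png');cv2.imwrite('pics/side9c.png',cv2.resize(im[120:270,210:430],None,fx=3,fy=3))
E
```

```text
12.125 [0.6444815  0.05845099 0.07728288] [ 0.00397818  0.99794863 -0.06388598  0.00113554] [0.7147966  0.17821424 0.20439264] [-0.089  0.682  1.223 -0.008  1.234  1.612]
```

View pics/scene9c.png

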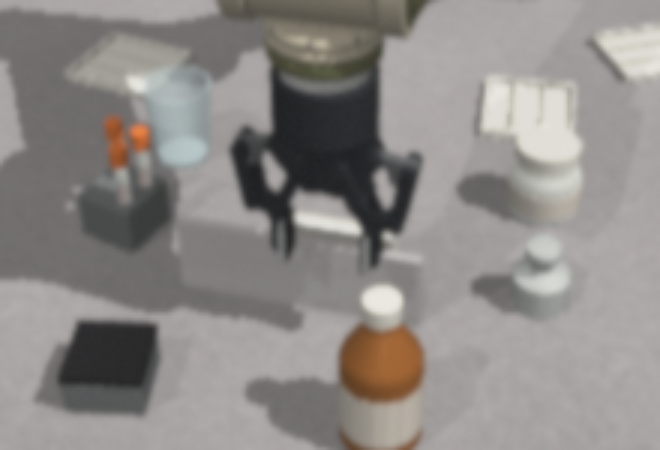

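View pics/side9c.png

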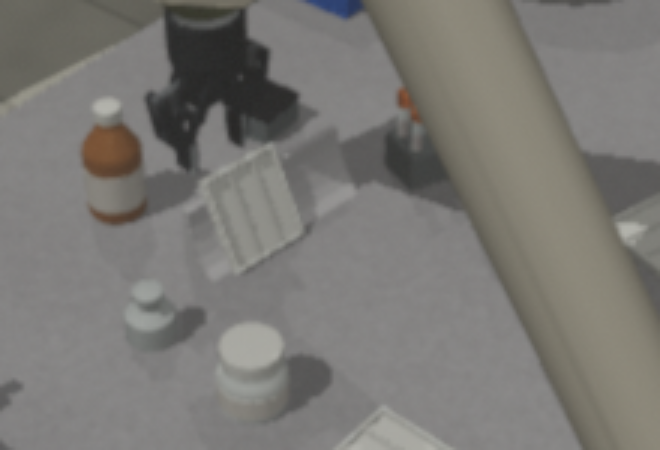

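The fingers are behind the tray's upper edge, which stands proud of the stop. Lowering 4 mm and pushing back.

Call:
carry_out --steps '[[[-0.07,0,0.04],[0,0,0],-0.3],[[-0.14,0,0.04],[0,0,0],-0.3],[[-0.21,0,0.04],[0,0,0],-0.3],[[-0.28,0,0.04],[0,0,0],-0.3],[[-0.36,0,0.04],[0,0,0],-0.3],[[-0.44,0,0.04],[0,0,0],-0.3],[[-0.52,0,0.04],[0,0,0],-0.3],[[-0.58,0,0.04],[0,0,0],-0.3]]'

```text
time_s: 13.12
eef_pos: [0.586, 0.0659, 0.0722]
tool_rot: [0.004, 0.998, -0.064, 0.0]
force: [0.6, 0.0, 0.7]
grip_width: 0.0554
```

```bash
python3 w.py 10 side wrist
python3 - <<'E'
from m import *
im=cv2.imread('pics/side10.png');cv2.imwrite('pics/side10c.png',cv2.resize(im[120:270,210:430],None,fx=3,fy=3))
E
```

```text
13.225 [0.58602402 0.06598681 0.07220268] [ 3.92662280e-03  9.97951816e-01 -6.38492861e-02  1.50590162e-04] [-0.1298098   0.13679008  0.65809139] [-0.085  0.603  1.408 -0.009  1.13   1.617]
```

View pics/side10c.png

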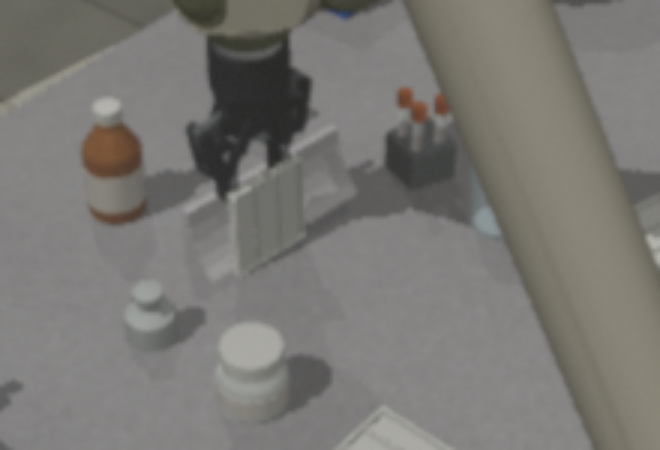

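View pics/wrist10.png

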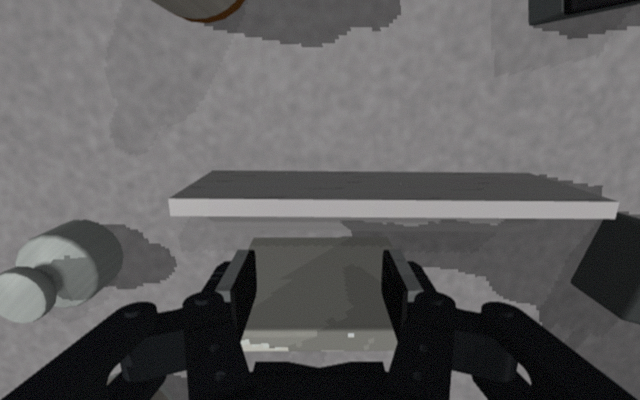

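The tray is almost upright. Pushing on over the balance point.

Call:
carry_out --steps '[[[-0.08,0,0],[0,0,0],-0.3],[[-0.16,0,0],[0,0,0],-0.3],[[-0.24,0,0],[0,0,0],-0.3],[[-0.32,0,0],[0,0,0],-0.3],[[-0.32,0,0],[0,0,0],-0.3],[[-0.32,0,0],[0,0,0],-0.3]]'

```text
time_s: 13.98
eef_pos: [0.5551, 0.0699, 0.0722]
tool_rot: [0.004, 0.998, -0.064, 0.001]
force: [0.0, 0.9, 0.2]
grip_width: 0.0555
```

```bash
python3 w.py 11 side wrist
python3 - <<'E'
from m import *
im=cv2.imread('pics/side11.png');cv2.imwrite('pics/side11c.png',cv2.resize(im[120:270,210:430],None,fx=3,fy=3))
E
```

```text
14.075 [0.55510864 0.06984703 0.07214521] [ 3.95291317e-03  9.97945098e-01 -6.39507987e-02  5.02094544e-04] [1.22187974 0.24112068 0.55786282] [-0.083  0.56   1.498 -0.009  1.082  1.62 ]
```

View pics/side11c.png

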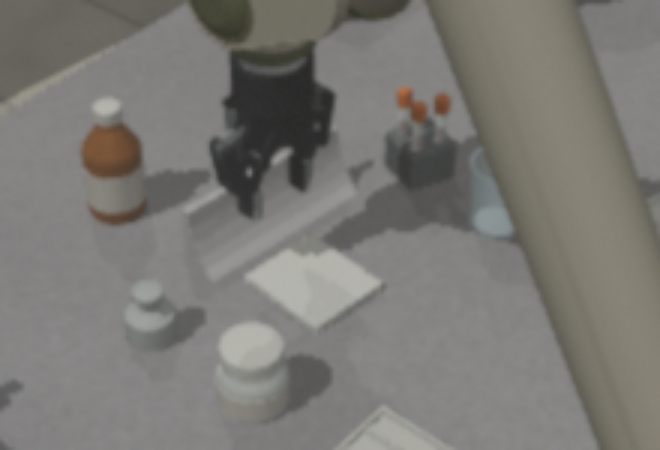

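The tray lies face down in front of the stop. Raising the arm clear and checking.

Call:
carry_out --steps '[[[0,0,-0.4],[0,0,0],-0.3],[[0,0,-0.9],[0,0,0],-0.3],[[0,0,-1.0],[0,0,0],-0.3],[[0,0,-1.0],[0,0,0],-0.3]]'

```text
time_s: 14.58
eef_pos: [0.5549, 0.0707, 0.1722]
tool_rot: [0.004, 0.998, -0.064, 0.001]
force: [-0.9, -0.7, -0.8]
grip_width: 0.0554
```

```bash
python3 w.py 12 side scene
python3 - <<'E'
from m import *
for n in ["scene","side"]:
    im,d,p=load(n,12); C=cloud(d,p); X=C[d>0]
    m=(X[:,2]>.005)&(X[:,2]<.02)&(X[:,0]>.42)&(X[:,0]<.56)&(X[:,1]>0)&(X[:,1]<.15); T=X[m]
    r=cv2.minAreaRect((T[:,:2]*1000).astype(np.float32)); print(n,r,np.percentile(T[:,2],[5,50,95]),sf(np.array(r[0])/1000))
    A=np.c_[T[:,:2],np.ones(len(T))]; k=np.linalg.lstsq(A,T[:,2],rcond=None)[0]; print(' tilt deg',np.degrees(np.arctan(np.hypot(k[0],k[1]))))
    for nm,(x,y,z0,z1) in dict(bottle=(.74,.11,.03,.135),jar=(.455,.225,.03,.075),weight=(.585,.22,.02,.065),tube=(.53,-.14,.02,.05),box=(.715,-.097,.02,.045),beaker=(.42,-.117,.06,.09)).items():
        m=(X[:,2]>z0)&(X[:,2]<z1)&(abs(X[:,0]-x)<.06)&(abs(X[:,1]-y)<.06); T=X[m]
        if len(T): print('  ',nm,np.round(np.r_[T[:,:2].min(0),T[:,:2].max(0),T[:,2].max()],3))
    cr=im[160:310,200:420] if n=="scene" else im[120:270,210:430]; cv2.imwrite(f'pics/{n}12c.png',cv2.resize(cr,None,fx=3,fy=3))
E
```

```text
14.675 [0.55429352 0.07067608 0.17071742] [ 3.94669185e-03  9.97944319e-01 -6.39591299e-02 -8.88408820e-04] [ 0.80863857 -0.64622513 -0.73279759] [-0.081  0.448  1.372 -0.008  1.324  1.62 ]
scene ((496.38104248046875, 74.60301971435547), (90.27317810058594, 90.28453826904297), 82.74957275390625) [0.00731413 0.00944334 0.01153363] [-0.0784  0.0309]
 tilt deg 0.17439375218876926
   bottle [0.719 0.081 0.766 0.139 0.131]
   jar [0.424 0.191 0.486 0.254 0.072]
   weight [0.561 0.197 0.605 0.243 0.061]
   tube [ 0.502 -0.173  0.566 -0.102  0.05 ]
   box [ 0.68  -0.128  0.746 -0.062  0.041]
   beaker [ 0.38  -0.147  0.451 -0.084  0.082]
side ((489.47418212890625, 79.85894775390625), (137.8230743408203, 137.51918029785156), 87.32788848876953) [0.00609882 0.01085781 0.01413106] [-0.086   0.0352]
 tilt deg 0.4889884668448387
   bottle [0.703 0.084 0.759 0.143 0.134]
   jar [0.421 0.196 0.483 0.259 0.075]
   weight [0.557 0.197 0.602 0.246 0.063]
   tube [ 0.493 -0.172  0.564 -0.1    0.05 ]
   box [ 0.679 -0.128  0.742 -0.059  0.044]
   beaker [ 0.386 -0.149  0.449 -0.081  0.084]
```

View pics/scene12c.png

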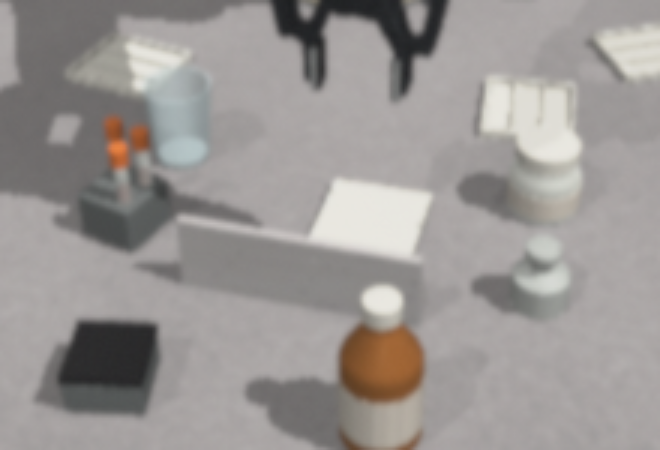

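The scene view shows the tray's blank underside facing up at (325–430, 180–255) in the crop. It lies flat with its top near 10 mm. The bystanders are in place and the arm is clear, so I'm handing in.

```bash
python3 -c "
from workcell import robot
print(robot.close_job())"
```

```text
the job is handed in; nothing more can be done
None
```

The tray now lies face down in front of the stop, and I have handed the job in. I took the tray farthest from the base, at 0.48 m. I pushed it up the cove with two fingertips until it leaned at about 65°, and it stayed standing alone once the fingers were withdrawn. Then I tipped it over from behind the stop.

**Last checks, at about 14.7 s of the 51 s allowed:**
- **Tray:** it lies flat to within 0.5°, with its underside up and its top at about 10 mm. Its centre is about 75–85 mm in front of the stop's foot and about 31 mm from the stop's middle.
- **Bystanders:** their measured extents agree with the start to within about 4 mm, and all are upright.
- **Arm:** it is raised 100 mm clear and touching nothing.

**Disagreement:** the side camera's box fit around the tray took in stray points, so its outline size (138 mm square) is not reliable. The scene camera's length is short (90 mm rather than 100) because the stop hides part of the tray. The height and flatness readings from both cameras agree.

**Force peak:** while feeling for the bench, the fingertips pressed on it with about 40 N for a moment. That is close to the 40 N limit on the arm and gripper body, though only the fingertips were in contact.

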